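Stack the wedges head to tail and crosswise

ROBOT

A 7-joint arm with a two-finger parallel gripper is mounted at the origin on the work surface. World frame = base frame: x ahead of the robot, y to its left, z up, the work surface at z = 0. Lengths are in m, angles in rad, forces in N, time in s.
With the tool pointing down it reaches from about 0.4 to 0.85 m from the base axis. Payload 10.4 kg.
Tool frame: the origin (TCP) lies between the finger pads; the fingertips stand 22 mm ahead of it and the grasp point (between the pads) lies 3 mm ahead of it; z points along the fingers, y is the line along which they close (so a half turn about z gives the same grasp; the last joint's range is limited). The gripper opens to 85 mm and grips with 20 to 120 N. Pads are 22 mm wide; open, the fingers measure 114 mm over their backs; the gripper's body (76 mm by 85 mm) begins 54 mm behind the grasp point. The pads swing forward as they close: fully open they stand 13 mm farther back than shut.
Start: joints at [-1.211, 0.332, -0.065, 1.46, 0.022, 1.35, -0.088], TCP at [0.233, 0.58, 0.253] pointing down, gripper open.
Joint ranges: [-2.6, 2.6], [-0.5, 2.12], [-1.47, 1.34], [0.16, 2.42], [-1.27, 4.41], [0.06, 2.06], [-2.6, 2.6]. Speed limits (rad/s): [2.22, 2.22, 2.79, 2.79, 3.14, 3.14, 3.14].

INTERFACE

Orientations are given as a unit quaternion [x, y, z, w].
In Python, from plant import bot gives the robot as it stands.
- The arm moves only by the tool play_rows, never from a script. Its argument "moves" is a list of rows, each a list of 3 entries, a list of its own where there are three numbers: the shift along the world's x, y, z in cm, then the turn, a rotation vector about the world's x, y, z in degrees, then the opening, from 0 (shut) to 1 (fully open). A call has 1 to 12 rows; each row is the pose to reach, as a shift and turn from the pose commanded when the call began; what a row does not reach only later rows make up. A row lasts 1/8 s, in which the tool goes at most 62.5 mm and 10.7 degrees, less where a joint would pass 70% of its speed; a pose out of reach is approached as far as the arm can. A call with a gripper value outside its range is refused whole. The fingers move at their own pace and stop on an object; the grip force is fixed at half the most. Time passes only in rows, so rows that repeat a pose let the fingers close. It gives the time, the measured TCP pose, the force, the opening and the grip force at its end, in the units of the state.
- bot.observe(): the state, without advancing time (a new reading comes with each control period).
- bot.capture(name): name is "scene" or "side" or "wrist"; returns a dict with "img" (480x640x3 uint8, red, green, blue), "mtx" (3x3 intrinsics, pixels), "R" (3x3) and "t" (3): a world point X has camera coordinates R X + t. Camera axes: x right, y down, z forward; pixel columns grow to the right and rows downward; lengths in m; the calibration is good to about 2 mm. A picture is of the moment at which its call begins. There is no depth.
- bot.finish_job(): hands the job in; it is judged then, once.
Trained networks look in a picture, given as the dict that the camera call returned (one of the last four; its "shot" number tells which), for a name from the list of things; names that differ only in an ending like _2 or _b are one class to them, and where a whole thing is asked for, a point or a joint stands for the part that bears it (a point fixed in the world has none). Each returns a list of dicts, best first, with "p" (0 to 1); they miss things now and then, are a little off and sometimes report something else, mostly with a low value. They report only what shows in the picture. A call takes as long as a camera call. They do not tell look-alikes from the thing itself.
- bot.find_in(picture, thing): "centre" ([column, row] in pixels, amid what is visible of it).
- bot.regions_of(picture, thing): "mask" (480x640 bool, what is visible of it) and "centre" ([column, row] in pixels, amid what is visible of it).
- bot.mark_of(picture, thing): "centre" ([column, row] in pixels: a listed point, or the origin of a listed thing).
The state is a dict: "time": time; "qpos": joint angles; "joint_velocities": joint speeds; "joint_efforts": joint torques, N m; "tcp_pos": TCP position; "eef_rot": TCP orientation; "force": force on the tool from outside, world axes, zero at the start; "wrist_torque": the same for the moment, N m; "opening": finger opening in m; "grip_force": force on a finger pad.
Only numpy, scipy, OpenCV 4.12 (cv2) and the standard library are available. Lean on these libraries where they do the work, as an engineer would, in place of code of your own. Each camera call takes 0.05 s, during which the arm holds its last target. There are 200 camera calls.

TASK

Finish the drying stack of wooden wedges on the small board. Lay the loose long wedge on the one already there, head to tail (thick end over thin end), squarely along it and centred so that the pair has a level top; then lay the two short wedges on that as a second head-to-tail pair, centred and square across the first pair, again ending level. Every wedge keeps its flat underside down; set each one down rather than letting it fall, and leave everything else on the bench where it is.

Things in the scene. Friction and masses are not known exactly. Their poses are not given: they have to be found in the camera images.
- board: Square wooden stacking board, 170 x 170 x 18, fixed to the bench. Origin at the centre of its underside, on the bench top, z up. The first wedge lies on it, roughly along its x.
- wedge_base: Pale wood wedge, 150 long x 45 wide, 18 high at the thin end, 36 at the thick (27 mid, slope 6.8 deg), about 110 g. Origin: centre of its flat underside; x along its length to the thick end, z up. Upper face slopes evenly; sides upright and parallel. Already lies loose on its underside at the middle of the board, and stays there (within 20 of the board's centre).
- wedge_long: Pale wood wedge, 150 long x 45 wide, 18 high at the thin end, 36 at the thick (27 mid, slope 6.8 deg), about 110 g. Origin: centre of its flat underside; x along its length to the thick end, z up. Upper face slopes evenly; sides upright and parallel. It starts lying on its underside on the bench. It goes on wedge_base.
- wedge_long_thick (a point): Middle of the upper edge of wedge_long's thick end (75 along x, 36 above the underside).
- wedge_long_top (a point): Centre of wedge_long's sloping upper face (27 above its origin along z). Level once the pair is laid right; the second pair is centred over this point.
- wedge_short_a: Pale wood wedge, 120 long x 38 wide, 16 high at the thin end, 32 at the thick (24 mid, slope 7.6 deg), about 65 g. Origin: centre of its flat underside; x along its length to the thick end, z up. Upper face slopes evenly; sides upright and parallel. It starts lying on its underside on the bench. The two short ones are alike: either may be the lower, and that may point either way.
- wedge_short_a_thick (a point): Middle of the upper edge of wedge_short_a's thick end (60 along x, 32 above the underside).
- wedge_short_b: Pale wood wedge, 120 long x 38 wide, 16 high at the thin end, 32 at the thick (24 mid, slope 7.6 deg), about 65 g. Origin: centre of its flat underside; x along its length to the thick end, z up. Upper face slopes evenly; sides upright and parallel. It starts lying on its underside on the bench. The two short ones are alike: either may be the lower, and that may point either way.
- wedge_short_b_thick (a point): Middle of the upper edge of wedge_short_b's thick end (60 along x, 32 above the underside).
- offcut: Bystander: plain block of the same pale wood, 110 x 45 x 27, not tapered. Origin: centre of underside.
- door_wedge: Bystander: short steep wedge of the same wood, 70 long x 40 wide, 6 to 38 high. Origin: centre of underside.
- tape: Bystander: black tape measure, 70 x 35 x 65 high. Origin: centre of underside.
- mallet: Bystander: wooden mallet lying flat, 60 high, 290 long overall. Origin: under its head; the handle runs 250 along its -x.
- glue: Bystander: white glue bottle, 60 across, 170 high, standing. Origin: centre of underside.
- sanding_block: Bystander: cork sanding block, 110 x 60 x 35. Origin: centre of underside.
Things that resemble listed ones, but are neither listed nor needed, are in the scene too. Leave any blue or orange look-alike of the wedge_short_a alone.

How it is judged:
By the outcome, as a careful person would: the job done as asked, in the order asked, and still so for the second after the job is handed in, with the robot touching nothing.
It also fails if it takes over 64 s, if anything falls off the work surface, if the arm or the gripper's body presses on something with over 40 N, if the wrist force passes 120 N, or if a joint passes its speed limit or range.

## Working session

There is one attempt and no reset: what is moved stays moved. The work goes in short steps, Python scripts to look and compute and a tool call to move; the robot and the scene stay as the last step left them, time stands still between calls to the robot, and variables do not carry over. Pictures are saved under pics/ and viewed, at most 10 in all, crops included, and the job is handed in when it is done.

Besides the shell and the picture viewer there is one more tool, called after "Request:" by a JSON object that holds its "fn" and its "kwargs", one argument or row to a line. play_rows: Moves the arm, as the interface text tells. Its arguments: {"type":"object","properties":{"moves":{"type":"array"}},"required":["moves"]}

```bash
mkdir -p pics; ls; cat > h.py <<'E'
import numpy as np,cv2
from plant import bot
def save(p,n): cv2.imwrite('pics/'+n+'.png',cv2.cvtColor(p['img'],cv2.COLOR_RGB2BGR))
def ray(p,uv,z):
    d=p['R'].T@np.linalg.inv(p['mtx'])@np.array([uv[0],uv[1],1.]);c=-p['R'].T@p['t']
    return c+d*(z-c[2])/d[2]
def proj(p,X):
    c=p['R']@np.asarray(X)+p['t'];q=p['mtx']@c;return q[:2]/q[2]
E
python3 - <<'E'
from h import *
np.set_printoptions(precision=3,suppress=True)
s=bot.observe();print(s['time'],s['tcp_pos'],s['eef_rot'],s['opening'])
P={n:bot.capture(n) for n in('scene','side','wrist')}
cv2.imwrite('pics/s0.png',cv2.cvtColor(P['scene']['img'],cv2.COLOR_RGB2BGR));save(P['side'],'d0')
for n,p in P.items():
    print(n,'cam',-p['R'].T@p['t'],p['R'][2])
    for th,z in(('board',0),('wedge_base',.018),('wedge_long',0),('wedge_long_thick',.036),('wedge_short_a',0),('wedge_short_a_thick',.032),('offcut',0),('door_wedge',0)):
        for d in bot.mark_of(p,th)[:5]:
            print(th,round(d['p'],2),np.round(d['centre']),ray(p,d['centre'],z))
E
```

```text
pics
0.0 [0.233 0.579 0.252] [ 0.19   0.982 -0.001 -0.   ] 0.08527829928687818
scene cam [ 1.115 -0.064  1.114] [-0.503  0.043 -0.863]
board 0.59 [322. 263.] [ 0.524 -0.013  0.   ]
wedge_base 0.81 [324. 260.] [ 0.525 -0.008  0.018]
wedge_base 0.65 [409. 360.] [0.769 0.143 0.018]
wedge_long 0.97 [461. 285.] [0.606 0.289 0.   ]
wedge_long_thick 0.65 [436. 252.] [0.539 0.24  0.036]
wedge_short_a 0.84 [424. 150.] [0.222 0.277 0.   ]
wedge_short_a 0.74 [374. 181.] [0.307 0.137 0.   ]
wedge_short_a 0.67 [447. 201.] [0.383 0.303 0.   ]
wedge_short_a 0.64 [255. 200.] [ 0.339 -0.159  0.   ]
wedge_short_a 0.59 [188. 245.] [ 0.451 -0.315  0.   ]
wedge_short_a_thick 0.82 [367. 192.] [0.36  0.109 0.032]
wedge_short_a_thick 0.77 [430. 127.] [0.176 0.294 0.032]
wedge_short_a_thick 0.68 [472. 207.] [0.425 0.346 0.032]
offcut 0.75 [170. 316.] [ 0.622 -0.349  0.   ]
offcut 0.68 [467. 280.] [0.594 0.304 0.   ]
offcut 0.45 [120. 308.] [ 0.594 -0.457  0.   ]
door_wedge 0.65 [228. 302.] [ 0.601 -0.223  0.   ]
side cam [ 0.206 -0.992  1.046] [ 0.203  0.69  -0.695]
board 0.61 [324. 261.] [ 0.52 -0.01  0.  ]
[... 309 characters left out ...]
.036]
wedge_long_thick 0.49 [424. 353.] [ 0.625 -0.364  0.036]
wedge_short_a 0.93 [243. 200.] [0.375 0.293 0.   ]
wedge_short_a 0.8 [196. 213.] [0.241 0.279 0.   ]
wedge_short_a 0.6 [342. 363.] [ 0.46  -0.313  0.   ]
wedge_short_a 0.56 [231. 244.] [0.308 0.125 0.   ]
wedge_short_a_thick 0.88 [170. 204.] [0.178 0.297 0.032]
wedge_short_a_thick 0.82 [256. 177.] [0.428 0.341 0.032]
wedge_short_a_thick 0.64 [254. 235.] [0.369 0.106 0.032]
offcut 0.67 [423. 353.] [ 0.636 -0.342  0.   ]
door_wedge 0.78 [388. 317.] [ 0.604 -0.226  0.   ]
wrist cam [0.171 0.605 0.373] [ 0.241 -0.099 -0.965]
wedge_short_a 0.93 [ 81. 302.] [ 0.234  0.275 -0.   ]
wedge_short_a_thick 0.92 [ 54. 266.] [0.182 0.3   0.032]
```

View pics/s0.png

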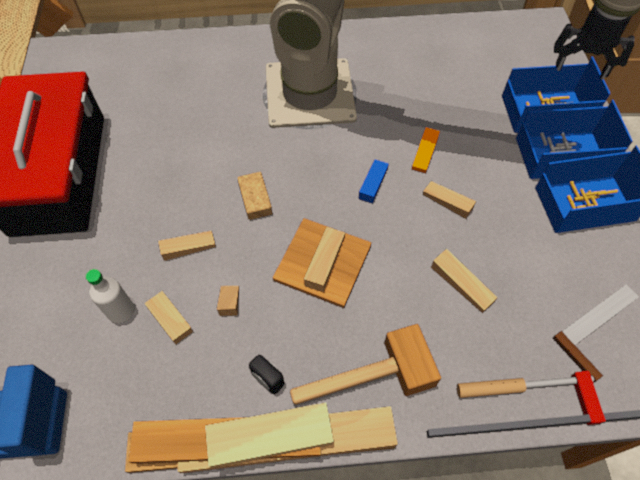

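View pics/d0.png

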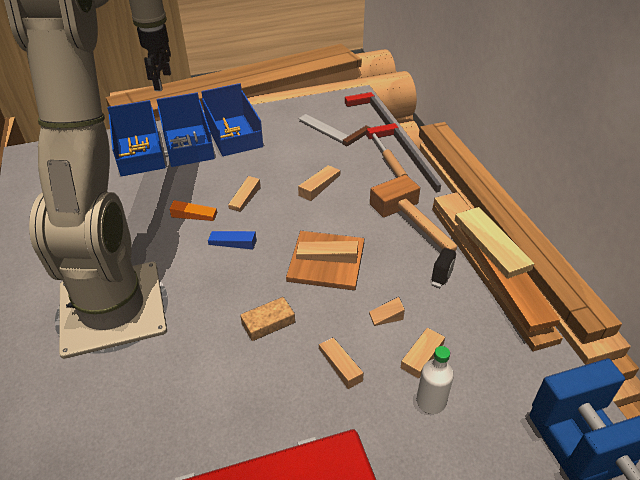

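The scene view shows the base wedge on the board (324,260), the long one at (464,279), the shorts at (449,198) and (187,245), and the offcut at (168,316). The side view agrees: base (327,250), long (320,181), shorts (244,192) and (341,361). I'll fit poses to the masks in both views.

```bash
cat >> h.py <<'E'
from scipy.optimize import minimize
L=(.150,.045,.018,.036); S=(.120,.038,.016,.032)
def verts(x,y,yaw,z,dim):
    l,w,a,b=dim;c,s=np.cos(yaw),np.sin(yaw)
    V=[(sx*l/2,sy*w/2,h) for sx,t in((-1,a),(1,b)) for sy in(-1,1) for h in(0,t)]
    return [(x+c*u-s*v,y+s*u+c*v,z+h) for u,v,h in V]
def sil(p,V):
    m=np.zeros((480*4,640*4),np.uint8)
    q=np.array([proj(p,X) for X in V])*4+2
    cv2.fillConvexPoly(m,cv2.convexHull(q.astype(np.float32)).astype(np.int32),1)
    return m
def mask(p,name,uv,r=25):
    best=None
    for nm in([name] if isinstance(name,str) else name):
        for d in bot.regions_of(p,nm):
            e=np.hypot(*(np.array(d['centre'])-uv))
            if e<r and (best is None or e<best[0]): best=(e,d['mask'],nm)
    return None if best is None else best[1]
def fit(views,dim,z,x0,y0,yaw0,flip=True):
    """views: list of (pic,mask)"""
    M=[cv2.resize(m.astype(np.uint8),None,fx=4,fy=4,interpolation=cv2.INTER_NEAREST) for _,m in views]
    def cost(v):
        c=0
        for (p,_),m in zip(views,M):
            s=sil(p,verts(v[0],v[1],v[2],z,dim)); c+=1-(s&m).sum()/max(1,(s|m).sum())
        return c/len(views)
    out=[]
    for yw in([yaw0,yaw0+np.pi] if flip else [yaw0]):
        r=None
        for k in range(2):
            b=np.array([x0,y0,yw]) if r is None else r.x
            r=minimize(cost,b,method='Nelder-Mead',options=dict(initial_simplex=b+np.array([[0,0,0],[.01,0,0],[0,.01,0],[0,0,.15]])*(1 if k==0 else -.4),xatol=1e-4,fatol=1e-4))
        out.append((round(r.fun,3),np.round(r.x[:2],4),round(np.degrees(r.x[2]),1)))
    return sorted(out,key=lambda o:o[0])
E
python3 - <<'E'
from h import *
a=bot.capture('scene');b=bot.capture('side')
allw=['wedge_long','wedge_short_a','offcut']
for n,nm,ua,ub,dim,z,x,y,yaw in(('base',['wedge_base'],(324,257),(327,250),L,.018,.525,-.01,0),
 ('long',allw,(464,279),(320,181),L,0,.605,.29,2.4),('sA',allw,(449,198),(244,192),S,0,.38,.3,.8),('sB',allw,(187,245),(341,361),S,0,.455,-.315,1.5)):
    v=[(p,mask(p,nm,u)) for p,u in((a,ua),(b,ub))]
    print(n,[None if m is None else int(m.sum()) for _,m in v])
    v=[t for t in v if t[1] is not None]
    if v: print(fit(v,dim,z,x,y,yaw))
    if v: print(' z+10mm check',fit(v,dim,z+.01,x,y,yaw,True)[0])
E
```

```text
base [1309, 1177]
[(np.float64(0.077), array([ 0.5266, -0.007 ]), np.float64(-23.7)), (np.float64(0.162), array([ 0.5278, -0.0076]), np.float64(156.2))]
 z+10mm check (np.float64(0.175), array([ 0.5274, -0.0085]), np.float64(-23.4))
long [1740, 787]
[(np.float64(0.047), array([0.6012, 0.2907]), np.float64(217.6)), (np.float64(0.139), array([0.5997, 0.2897]), np.float64(393.1))]
 z+10mm check (np.float64(0.109), array([0.6028, 0.2848]), np.float64(217.3))
sA [884, 571]
[(np.float64(0.105), array([0.3823, 0.3012]), np.float64(50.4)), (np.float64(0.166), array([0.3836, 0.3045]), np.float64(234.3))]
 z+10mm check (np.float64(0.149), array([0.3871, 0.297 ]), np.float64(49.4))
sB [1042, 1042]
[(np.float64(0.078), array([ 0.4546, -0.3149]), np.float64(282.4)), (np.float64(0.163), array([ 0.4546, -0.316 ]), np.float64(101.6))]
 z+10mm check (np.float64(0.171), array([ 0.4552, -0.3161]), np.float64(281.7))
```

Poses are clear and the z checks agree: base yaw −23.7°, long 217.6°, shorts 50.4° and −77.6°. Now I'll go above the long wedge.

Request:
{"fn": "play_rows", "kwargs": {
  "moves": [
    [[36.8,-28.8,-7],[0,0,59.6],1],
    [[36.8,-28.8,-7],[0,0,59.6],1],
    [[36.8,-28.8,-7],[0,0,59.6],1],
    [[36.8,-28.8,-7],[0,0,59.6],1],
    [[36.8,-28.8,-7],[0,0,59.6],1],
    [[36.8,-28.8,-7],[0,0,59.6],1],
    [[36.8,-28.8,-7],[0,0,59.6],1],
    [[36.8,-28.8,-7],[0,0,59.6],1],
    [[36.8,-28.8,-7],[0,0,59.6],1],
    [[36.8,-28.8,-7],[0,0,59.6],1],
    [[36.8,-28.8,-7],[0,0,59.6],1],
    [[36.8,-28.8,-7],[0,0,59.6],1]
  ]
}}

```text
time: 3.95
tcp_pos: [0.6007, 0.2929, 0.1837]
eef_rot: [-0.324, 0.946, 0.0, 0.0]
force: [0.0, -0.4, 0.0]
opening: 0.0854
grip_force: 0.0
```

```bash
cat >> h.py <<'E'
from scipy.spatial.transform import Rotation as Ro
def yaw_y(s): 
    r=Ro.from_quat(s['eef_rot']).as_matrix();return np.degrees(np.arctan2(r[1,1],r[0,1])),r
def look(name,dim,z,x,y,yawdeg,views=('wrist',)):
    s=bot.observe();t,r=yaw_y(s);v=[]
    print('t %.2f tcp'%s['time'],np.round(s['tcp_pos'],4),'y-dir %.1f'%t,'zaxis',np.round(r[:,2],3),'F',np.round(s['force'],1),'open %.4f'%s['opening'])
    for n in views:
        p=bot.capture(n)
        u=np.mean([proj(p,X) for X in verts(x,y,np.radians(yawdeg),z,dim)],0)
        m=mask(p,name,u,60); print(n,np.round(u),None if m is None else int(m.sum()))
        if m is not None: v.append((p,m))
    if v:
        f=fit(v,dim,z,x,y,np.radians(yawdeg));print(f);return v,f
E
python3 - <<'E'
from h import *
v,f=look(['wedge_long','offcut'],L,0,.601,.291,217.6)
p,m=v[0]
q=p['img'].copy();c,_=cv2.findContours(m.astype(np.uint8),0,1);cv2.drawContours(q,c,-1,(255,0,0),1)
for X in verts(*f[0][1],np.radians(f[0][2]),0,L): cv2.circle(q,tuple(int(k) for k in proj(p,X)),3,(0,0,255),-1)
save(dict(img=q),'w1')
E
```

```text
t 3.95 tcp [0.6007 0.2929 0.1837] y-dir 127.8 zaxis [ 0.     0.001 -1.   ] F [ 0.  -0.4  0. ] open 0.0854
wrist [318. 215.] 9589
[(np.float64(0.017), array([0.6034, 0.2923]), np.float64(217.3)), (np.float64(0.081), array([0.603 , 0.2922]), np.float64(397.8))]
```

View pics/w1.png

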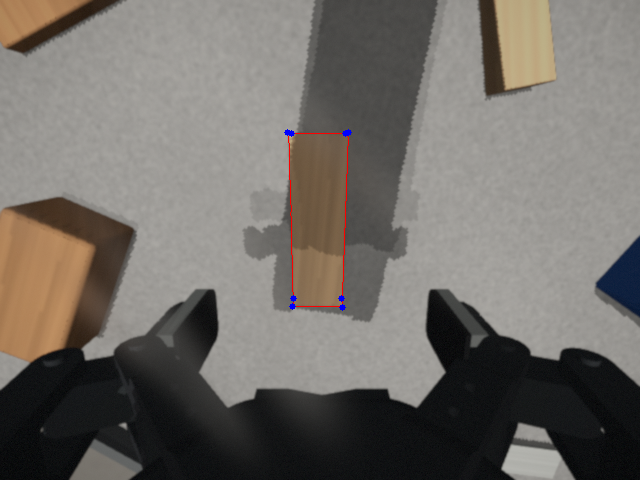

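The mask and the fitted corners agree closely: the thick end is at the top of the picture (318,132), the wedge sits between the fingers and the shadow is harmless. Descend and grip.

Request:
{"fn": "play_rows", "kwargs": {
  "moves": [
    [[0.25,0,-5],[0,0,-0.5],1],
    [[0.25,0,-10],[0,0,-0.5],1],
    [[0.25,0,-13.5],[0,0,-0.5],1],
    [[0.25,0,-15],[0,0,-0.5],1],
    [[0.25,0,-15.8],[0,0,-0.5],1],
    [[0.25,0,-15.8],[0,0,-0.5],0.7],
    [[0.25,0,-15.8],[0,0,-0.5],0.3],
    [[0.25,0,-15.8],[0,0,-0.5],0],
    [[0.25,0,-15.8],[0,0,-0.5],0],
    [[0.25,0,-15.8],[0,0,-0.5],0],
    [[0.25,0,-15.8],[0,0,-0.5],0]
  ]
}}

```text
time: 5.48
tcp_pos: [0.6049, 0.2922, 0.027]
eef_rot: [-0.319, 0.948, 0.0, 0.001]
force: [-1.7, -0.8, 6.7]
opening: 0.0438
grip_force: 62.8
```

Request:
{"fn": "play_rows", "kwargs": {
  "moves": [
    [[0,0,3],[0,0,0],0],
    [[0,0,7],[0,0,0],0],
    [[0,-2,12],[0,0,-8],0],
    [[-0.5,-5,17],[0,0,-16],0],
    [[-1,-9,19.5],[0,0,-26],0],
    [[-1.5,-13,19.5],[0,0,-36],0],
    [[-2,-16,19.5],[0,0,-46],0],
    [[-2.4,-18,19.5],[0,0,-55],0],
    [[-2.4,-18,19.5],[0,0,-60.9],0],
    [[-2.4,-18,19.5],[0,0,-60.9],0],
    [[-2.4,-18,19.5],[0,0,-60.9],0]
  ]
}}

```text
time: 6.85
tcp_pos: [0.5799, 0.1122, 0.2205]
eef_rot: [0.204, 0.979, 0.0, 0.0]
force: [-0.2, -0.2, -1.4]
opening: 0.0438
grip_force: 62.0
```

```bash
python3 - <<'E'
from h import *
v,f=look(['wedge_base'],L,.018,.5266,-.007,-23.7)
p,m=v[0]
q=p['img'].copy();c,_=cv2.findContours(m.astype(np.uint8),0,1);cv2.drawContours(q,c,-1,(255,0,0),1)
for X in verts(*f[0][1],np.radians(f[0][2]),.018,L): cv2.circle(q,tuple(int(k) for k in proj(p,X)),3,(0,0,255),-1)
save(dict(img=q),'w2')
E
```

```text
t 6.85 tcp [0.5799 0.1122 0.2205] y-dir 66.4 zaxis [ 0.  0. -1.] F [-0.2 -0.2 -1.4] open 0.0438
wrist [177. 214.] 10256
[(np.float64(0.036), array([ 0.5284, -0.0057]), np.float64(-24.5)), (np.float64(0.112), array([ 0.5321, -0.0071]), np.float64(150.0))]
```

View pics/w2.png

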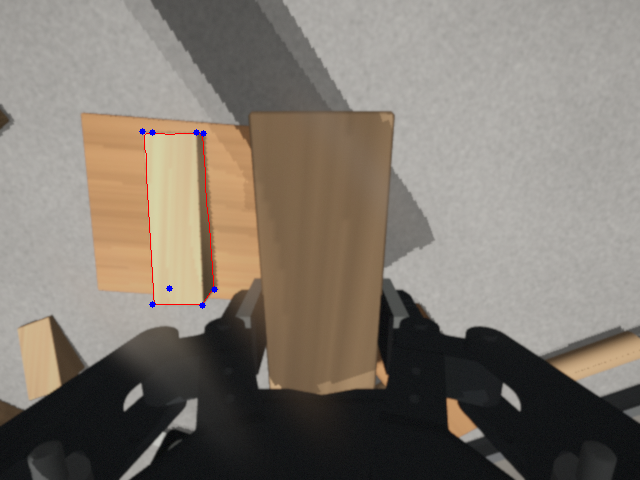

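The fit sits on the base wedge (178,218) and the held wedge is square between the fingers. Move over and tilt, stopping 5 mm high.

Request:
{"fn": "play_rows", "kwargs": {
  "moves": [
    [[-2,-4,0],[0,0,-0.7],0],
    [[-4,-8,-2],[-1.4,-3.1,-0.7],0],
    [[-5.25,-11.75,-5],[-2.8,-6.2,-0.7],0],
    [[-5.25,-11.75,-9],[-2.8,-6.2,-0.7],0],
    [[-5.25,-11.75,-12],[-2.8,-6.2,-0.7],0],
    [[-5.25,-11.75,-13.5],[-2.8,-6.2,-0.7],0],
    [[-5.25,-11.75,-14.2],[-2.8,-6.2,-0.7],0],
    [[-5.25,-11.75,-14.2],[-2.8,-6.2,-0.7],0],
    [[-5.25,-11.75,-14.2],[-2.8,-6.2,-0.7],0]
  ]
}}

```text
time: 8.07
tcp_pos: [0.5281, -0.0056, 0.0793]
eef_rot: [0.211, 0.976, -0.012, 0.059]
force: [-0.8, -0.2, -0.7]
opening: 0.0436
grip_force: 62.0
```

```bash
python3 - <<'E'
from h import *
s=bot.observe();t,r=yaw_y(s);print(s['tcp_pos'],t,r[:,2],s['force'])
a=bot.capture('scene');b=bot.capture('side')
u=[proj(p,(.527,-.006,.06)).astype(int) for p in(a,b)]
c=np.hstack([cv2.resize(p['img'][v[1]-50:v[1]+50,v[0]-65:v[0]+65],None,fx=3,fy=3,interpolation=3) for p,v in((a,u[0]),(b,u[1]))])
save(dict(img=c),'c1')
E
```

```text
[ 0.52813417 -0.00560535  0.07927125] 65.5735963123469 [ 0.10914802 -0.04904398 -0.99281489] [-0.83592459 -0.19439807 -0.67054149]
```

View pics/c1.png

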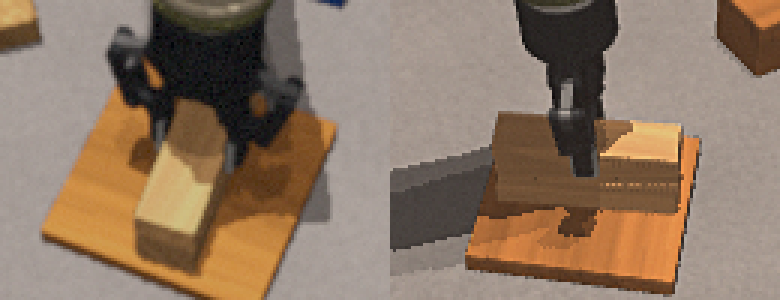

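The held wedge is over the base, square and with a level top. Lower it gently.

Request:
{"fn": "play_rows", "kwargs": {
  "moves": [
    [[-0.1,0,-0.3],[0,0,0],0],
    [[-0.1,0,-0.5],[0,0,0],0],
    [[-0.1,0,-0.65],[0,0,0],0],
    [[-0.1,0,-0.75],[0,0,0],0],
    [[-0.1,0,-0.75],[0,0,0],0]
  ]
}}

```text
time: 8.8
tcp_pos: [0.5264, -0.0057, 0.0717]
eef_rot: [0.211, 0.976, -0.013, 0.058]
force: [-8.3, -0.1, 14.4]
opening: 0.0438
grip_force: 63.9
```

Request:
{"fn": "play_rows", "kwargs": {
  "moves": [
    [[0,0,0.05],[0,0,0],0],
    [[0,0,0.05],[0,0,0],0.55],
    [[0,0,0.05],[0,0,0],0.8],
    [[0,0,0.05],[0,0,0],0.9],
    [[0,0,0.05],[0,0,0],0.9],
    [[-0.2,0.1,2],[0,0,0],0.9],
    [[-0.5,0.25,5],[0,0,0],0.9],
    [[-1,0.5,10],[2.8,6.2,0],1],
    [[-1,3,14],[2.8,6.2,0],1],
    [[-1,3,14],[2.8,6.2,0],1]
  ]
}}

```text
time: 10.05
tcp_pos: [0.5182, 0.0262, 0.2138]
eef_rot: [0.21, 0.978, 0.001, 0.002]
force: [0.2, 0.6, -1.5]
opening: 0.0852
grip_force: 0.0
```

```bash
python3 - <<'E'
from h import *
p=bot.capture('wrist');a=bot.capture('scene');b=bot.capture('side')
B=(.151,.045,.054,.054)
for n,ps in(('w',[p]),('ss',[a,b])):
    v=[]
    for k in ps:
        u=proj(k,(.527,-.006,.05));m=np.zeros((480,640),bool)
        for nm in('wedge_long','wedge_base'):
            t=mask(k,nm,u,40)
            if t is not None:m|=t;print(nm,t.sum())
        if m.any(): v.append((k,m))
    if v: print(n,fit(v,B,.018,.527,-.006,np.radians(-24.3),False))
q=p['img'].copy()
for X in verts(.527,-.006,np.radians(-24.3),.018,B): cv2.circle(q,tuple(int(k) for k in proj(p,X)),2,(0,0,255),-1)
s=[cv2.resize(k['img'][w[1]-40:w[1]+40,w[0]-53:w[0]+53],None,fx=3,fy=3,interpolation=3) for k in(a,b) for w in[proj(k,(.527,-.006,.045)).astype(int)]]
o=np.hstack([q[:480],np.vstack(s)[:480,:]][:2]);o=cv2.resize(o,(800,int(o.shape[0]*800/o.shape[1])));save(dict(img=o),'w3')
E
```

```text
wedge_long 10399
w [(np.float64(0.031), array([ 0.5261, -0.0055]), np.float64(-24.4))]
wedge_long 1500
wedge_base 376
ss [(np.float64(0.472), array([ 0.5218, -0.0074]), np.float64(-24.1))]
```

View pics/w3.png

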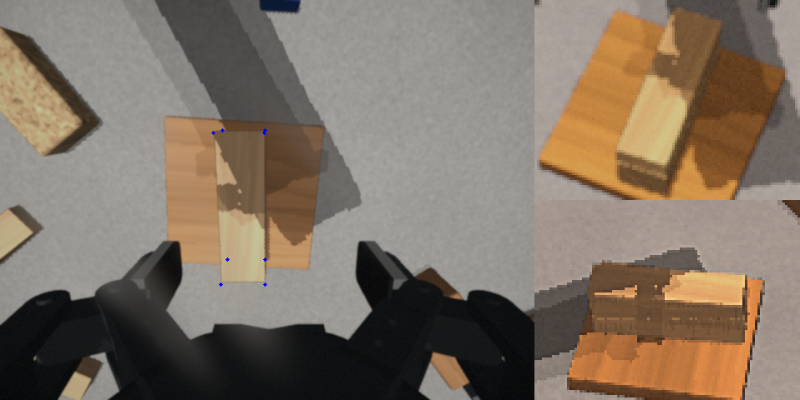

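The pair is stacked flush: corners of the predicted stack match the picture (218,131)–(265,285), top level. Next, short A.

Request:
{"fn": "play_rows", "kwargs": {
  "moves": [
    [[-3,6,0],[0,0,-10],1],
    [[-5,10,0],[0,0,-20],1],
    [[-7,14,0],[0,0,-30],1],
    [[-9,18,0],[0,0,-40],1],
    [[-11,22,0],[0,0,-50],1],
    [[-12,25,-2],[0,0,-60],1],
    [[-13.6,27.5,-3.4],[0,0,-70],1],
    [[-13.6,27.5,-3.4],[0,0,-80],1],
    [[-13.6,27.5,-3.4],[0,0,-90],1],
    [[-13.6,27.5,-3.4],[0,0,-100],1],
    [[-13.6,27.5,-3.4],[0,0,-105.2],1],
    [[-13.6,27.5,-3.4],[0,0,-105.2],1]
  ]
}}

```text
time: 12.0
tcp_pos: [0.3804, 0.2991, 0.1766]
eef_rot: [0.905, 0.426, -0.0, -0.0]
force: [0.9, -0.2, 0.1]
opening: 0.0855
grip_force: 0.0
```

```bash
python3 - <<'E'
from h import *
look(['wedge_short_a'],S,0,.3823,.3012,50.4)
E
```

```text
t 12.00 tcp [0.3804 0.2991 0.1766] y-dir -39.6 zaxis [-0.001  0.    -1.   ] F [ 0.9 -0.2  0.1] open 0.0855
wrist [323. 215.] None
```

```bash
python3 - <<'E'
from h import *
v=look(['wedge_short_a','wedge_long','offcut','wedge_base'],S,0,.3823,.3012,50.4)
p=bot.capture('wrist');q=p['img'].copy()
for X in verts(.3823,.3012,np.radians(50.4),0,S): cv2.circle(q,tuple(int(k) for k in proj(p,X)),3,(0,0,255),-1)
save(dict(img=q),'w4')
E
```

```text
t 12.10 tcp [0.3804 0.2992 0.1767] y-dir -39.5 zaxis [-0.001  0.    -1.   ] F [-0.2  0.3 -0.3] open 0.0855
wrist [323. 215.] 6761
[(np.float64(0.018), array([0.3839, 0.3033]), np.float64(49.1)), (np.float64(0.084), array([0.3845, 0.3041]), np.float64(229.2))]
```

View pics/w4.png

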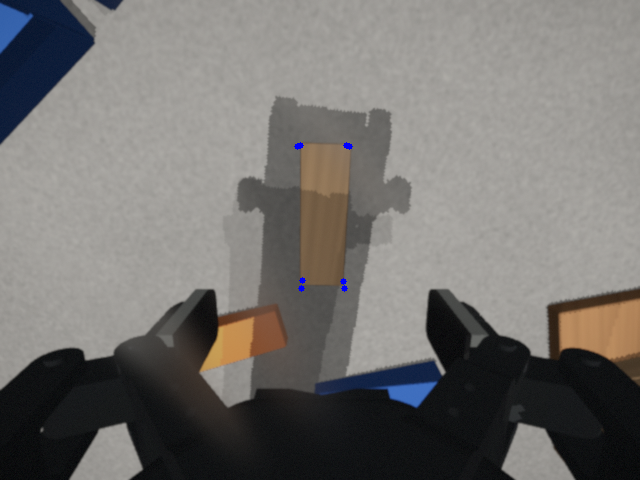

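The wrist view shows short A at (325,215), thick end up, with the orange look-alike (245,335) clear of the fingers. Descend and grip.

Request:
{"fn": "play_rows", "kwargs": {
  "moves": [
    [[0.35,0.4,-5],[0,0,-1.4],1],
    [[0.35,0.4,-10],[0,0,-1.4],1],
    [[0.35,0.4,-13],[0,0,-1.4],1],
    [[0.35,0.4,-14.5],[0,0,-1.4],1],
    [[0.35,0.4,-15.2],[0,0,-1.4],1],
    [[0.35,0.4,-15.2],[0,0,-1.4],0.7],
    [[0.35,0.4,-15.2],[0,0,-1.4],0.3],
    [[0.35,0.4,-15.2],[0,0,-1.4],0],
    [[0.35,0.4,-15.2],[0,0,-1.4],0],
    [[0.35,0.4,-15.2],[0,0,-1.4],0],
    [[0.35,0.4,-15.2],[0,0,-1.4],0]
  ]
}}

```text
time: 13.78
tcp_pos: [0.3846, 0.3039, 0.026]
eef_rot: [0.91, 0.414, 0.001, -0.001]
force: [-1.1, -0.1, 7.5]
opening: 0.0371
grip_force: 60.9
```

Request:
{"fn": "play_rows", "kwargs": {
  "moves": [
    [[0,0,3],[0,0,0],0],
    [[0,0,8],[0,0,0],0],
    [[1,-2,13],[0,0,2],0],
    [[3,-6,16],[0,0,5],0],
    [[5.5,-11,16],[0,0,8],0],
    [[8,-16.5,16],[0,0,11],0],
    [[10.5,-22,16],[0,0,14],0],
    [[13,-27.5,15],[0,0,16.7],0],
    [[14.2,-30.9,12],[0,0,16.7],0],
    [[14.2,-30.9,9.5],[0,0,16.7],0],
    [[14.2,-30.9,8.2],[0,0,16.7],0],
    [[14.2,-30.9,8.2],[0,0,16.7],0]
  ]
}}

```text
time: 15.28
tcp_pos: [0.5255, -0.0051, 0.1065]
eef_rot: [0.84, 0.543, -0.001, -0.001]
force: [0.3, 0.3, -0.4]
opening: 0.0366
grip_force: 60.2
```

```bash
python3 - <<'E'
from h import *
s=bot.observe();t,r=yaw_y(s);print(s['tcp_pos'],t,r[:,2],s['force'])
E
```

```text
[ 0.52552045 -0.00509336  0.10652907] -24.272248768958082 [-1.70315774e-03  3.35997177e-04 -9.99998493e-01] [ 0.2973502   0.31915245 -0.3709377 ]
```

Request:
{"fn": "play_rows", "kwargs": {
  "moves": [
    [[0.1,0,-0.4],[0,0,0],0],
    [[0.1,0,-0.6],[0,0,0],0],
    [[0.1,0,-0.75],[0,0,0],0],
    [[0.1,0,-0.85],[0,0,0],0],
    [[0.1,0,-0.9],[0,0,0],0],
    [[0.1,0,-0.9],[0,0,0],0]
  ]
}}

```text
time: 16.02
tcp_pos: [0.5269, -0.0057, 0.0979]
eef_rot: [0.84, 0.542, -0.0, -0.0]
force: [0.1, 0.2, 0.1]
opening: 0.0368
grip_force: 60.2
```

Request:
{"fn": "play_rows", "kwargs": {
  "moves": [
    [[0,0.05,-0.1],[0,0,0],0],
    [[0,0.05,-0.1],[0,0,0],0]
  ]
}}

```text
time: 16.27
tcp_pos: [0.527, -0.0056, 0.0978]
eef_rot: [0.84, 0.542, -0.0, -0.0]
force: [-6.0, -1.0, 10.4]
opening: 0.037
grip_force: 61.6
```

Request:
{"fn": "play_rows", "kwargs": {
  "moves": [
    [[0,0,0.05],[0,0,0],0],
    [[0,0,0.05],[0,0,0],0.55],
    [[0,0,0.05],[0,0,0],0.8],
    [[0,0,0.05],[0,0,0],0.9],
    [[0,0,0.05],[0,0,0],0.9],
    [[0,0,2],[0,0,0],0.9],
    [[0,0,5],[0,0,0],0.9],
    [[0,0,10],[0,0,0],1],
    [[0,-1,14],[0,0,0],1],
    [[0,-1,14],[0,0,0],1]
  ]
}}

```text
time: 17.52
tcp_pos: [0.5284, -0.016, 0.24]
eef_rot: [0.841, 0.542, 0.002, 0.001]
force: [0.0, 0.3, -0.5]
opening: 0.0853
grip_force: 0.0
```

```bash
python3 - <<'E'
from h import *
r=look(['wedge_short_a'],S,.072,.5265,-.0055,65.6,('wrist',))
p=bot.capture('wrist') if not r else r[0][0][0];q=p['img'].copy()
for V,c in((verts(.5265,-.0055,np.radians(65.6),.072,S),(0,0,255)),(verts(.526,-.0055,np.radians(-24.4),.018,(.151,.045,.054,.054)),(255,0,0))):
    for X in V: cv2.circle(q,tuple(int(k) for k in proj(p,X)),2,c,-1)
save(dict(img=q),'w5')
E
```

```text
t 17.52 tcp [ 0.5284 -0.016   0.24  ] y-dir -24.4 zaxis [ 0.005  0.001 -1.   ] F [ 0.   0.3 -0.5] open 0.0853
wrist [315. 211.] 7224
[(np.float64(0.025), array([ 0.5259, -0.0051]), np.float64(65.6)), (np.float64(0.084), array([ 0.5261, -0.005 ]), np.float64(246.0))]
```

View pics/w5.png

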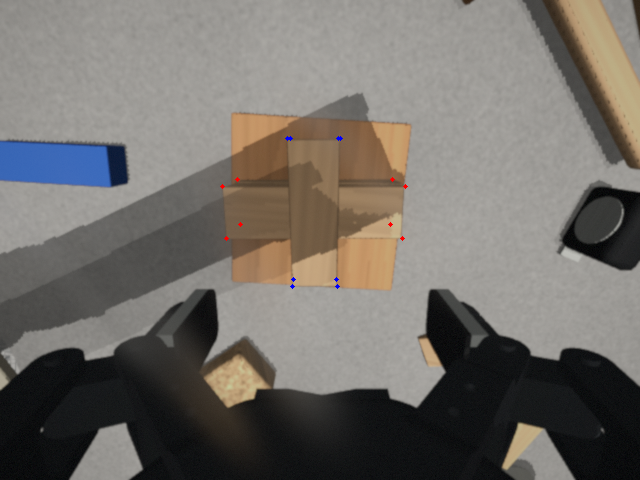

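Short A lies square and centred across the pair (315,211), with its thick end at the top. Now short B.

Request:
{"fn": "play_rows", "kwargs": {
  "moves": [
    [[-1.5,-5,0],[0,0,6],1],
    [[-3,-10,0],[0,0,14],1],
    [[-4,-15,0],[0,0,22],1],
    [[-5,-20,0],[0,0,30],1],
    [[-6.5,-25,-3],[0,0,36.8],1],
    [[-7.3,-29.9,-6],[0,0,36.8],1],
    [[-7.3,-29.9,-6],[0,0,36.8],1],
    [[-7.3,-29.9,-6],[0,0,36.8],1]
  ]
}}

```text
time: 18.62
tcp_pos: [0.4538, -0.3134, 0.1758]
eef_rot: [0.626, 0.78, -0.0, -0.001]
force: [-0.9, 0.5, 0.6]
opening: 0.0853
grip_force: 0.0
```

```bash
python3 - <<'E'
from h import *
look(['wedge_short_a','wedge_long'],S,0,.4546,-.315,-77.6)
E
```

```text
t 18.62 tcp [ 0.4538 -0.3134  0.1758] y-dir 12.5 zaxis [-0.003  0.001 -1.   ] F [-0.9  0.5  0.6] open 0.0853
wrist [324. 224.] 6954
[(np.float64(0.029), array([ 0.457 , -0.3133]), np.float64(-77.2)), (np.float64(0.075), array([ 0.4573, -0.3149]), np.float64(103.2))]
```

Request:
{"fn": "play_rows", "kwargs": {
  "moves": [
    [[0.3,0,-5],[0,0,0.3],1],
    [[0.3,0,-10],[0,0,0.3],1],
    [[0.3,0,-13],[0,0,0.3],1],
    [[0.3,0,-14.5],[0,0,0.3],1],
    [[0.3,0,-15.1],[0,0,0.3],1],
    [[0.3,0,-15.1],[0,0,0.3],0.7],
    [[0.3,0,-15.1],[0,0,0.3],0.3],
    [[0.3,0,-15.1],[0,0,0.3],0],
    [[0.3,0,-15.1],[0,0,0.3],0],
    [[0.3,0,-15.1],[0,0,0.3],0],
    [[0.3,0,-15.1],[0,0,0.3],0]
  ]
}}

```text
time: 20.15
tcp_pos: [0.4577, -0.3146, 0.027]
eef_rot: [0.624, 0.781, 0.0, 0.001]
force: [-0.1, 0.4, 7.6]
opening: 0.0368
grip_force: 61.0
```

```bash
python3 - <<'E'
from h import *
s=bot.observe();t,r=yaw_y(s);print(s['tcp_pos'],t,r[:,2])
th=np.radians(7.595);target=np.radians(65.6+180)
# wedge yaw now = tool y-90 ; wedge pose in tool
O=np.array([.457,-.3133,0]);W=Ro.from_euler('z',t-90,degrees=True).as_matrix()
off=W.T@(O-s['tcp_pos']);off[1]=0;print('off',off)
Wt=(Ro.from_euler('z',target)*Ro.from_euler('y',th)).as_matrix()
Ot=np.array([.526,-.005,.096]);T=Ot-Wt@off
print('T',T,'shift',(T-s['tcp_pos'])*100,'rot',np.degrees(Ro.from_matrix(Wt@W.T).as_rotvec()),'yaw only',np.degrees(target)-(t-90))
print(Wt[:,0],Wt[:,2])
E
```

```text
[ 0.45767788 -0.31459463  0.02697319] 12.770436377831215 [ 1.16855440e-03 -6.49522780e-04 -9.99999106e-01]
off [-0.00141245  0.         -0.02697319]
T [ 0.5239489  -0.00952163  0.12254987] shift [ 6.6271016  30.50729946  9.55766834] rot [  7.68990816  -0.78311684 -37.11521733] yaw only 322.8295636221688
[-0.4094803  -0.9026943  -0.13216989] [-0.05459997 -0.12036496  0.99122708]
```

Request:
{"fn": "play_rows", "kwargs": {
  "moves": [
    [[0,0,3],[0,0,0],0],
    [[0,0,8],[0,0,0],0],
    [[1,2,13],[0,0,-5],0],
    [[2,6,18],[0,0,-12],0],
    [[3,11,19],[0,0,-20],0],
    [[4,16.5,19],[0,0,-28],0],
    [[5.5,22,19],[3,0,-36],0],
    [[6.5,27,18],[7.7,-0.8,-37.1],0],
    [[6.7,30.65,16],[7.7,-0.8,-37.1],0],
    [[6.7,30.65,13],[7.7,-0.8,-37.1],0],
    [[6.7,30.65,10.6],[7.7,-0.8,-37.1],0],
    [[6.7,30.65,10.6],[7.7,-0.8,-37.1],0]
  ]
}}

```text
time: 21.65
tcp_pos: [0.5228, -0.0078, 0.1307]
eef_rot: [0.839, 0.541, 0.054, -0.037]
force: [0.1, 0.2, -1.4]
opening: 0.0369
grip_force: 60.3
```

```bash
python3 - <<'E'
from h import *
s=bot.observe();t,r=yaw_y(s);print(s['tcp_pos'],t,r[:,2],s['force'])
a=bot.capture('scene');b=bot.capture('side')
c=np.hstack([cv2.resize(p['img'][v[1]-50:v[1]+50,v[0]-65:v[0]+65],None,fx=3,fy=3,interpolation=3) for p in(a,b) for v in[proj(p,(.527,-.006,.09)).astype(int)]])
save(dict(img=c),'c2')
E
```

```text
[ 0.52278696 -0.00779624  0.13068162] -24.390217267663274 [ 0.05144788  0.12026656 -0.99140762] [ 0.12978259  0.20388209 -1.37317186]
```

View pics/c2.png

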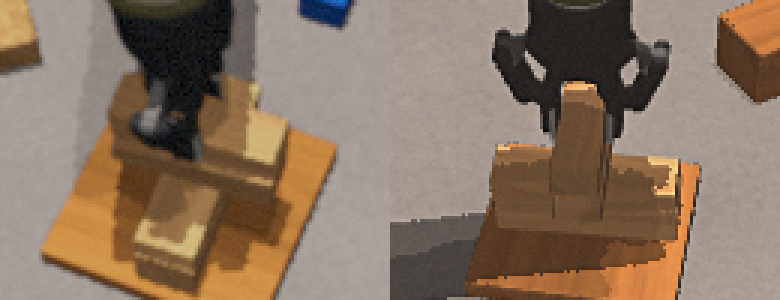

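Short B is above A, lined up, tilted the right way and level on top. Lower it.

Request:
{"fn": "play_rows", "kwargs": {
  "moves": [
    [[0.15,0,-0.3],[0,0,0],0],
    [[0.15,0,-0.5],[0,0,0],0],
    [[0.15,0,-0.65],[0,0,0],0],
    [[0.15,0,-0.75],[0,0,0],0],
    [[0.15,0,-0.8],[0,0,0],0],
    [[0.15,0,-0.8],[0,0,0],0]
  ]
}}

```text
time: 22.5
tcp_pos: [0.5254, -0.0077, 0.1238]
eef_rot: [0.839, 0.541, 0.056, -0.036]
force: [0.3, -0.3, -0.5]
opening: 0.037
grip_force: 60.3
```

Request:
{"fn": "play_rows", "kwargs": {
  "moves": [
    [[-0.05,0,-0.08],[0,0,0],0],
    [[-0.05,0,-0.13],[0,0,0],0],
    [[-0.05,0,-0.13],[0,0,0],0]
  ]
}}

```text
time: 22.88
tcp_pos: [0.5249, -0.0077, 0.1226]
eef_rot: [0.839, 0.541, 0.056, -0.036]
force: [-0.7, -0.7, 3.5]
opening: 0.0366
grip_force: 60.6
```

Request:
{"fn": "play_rows", "kwargs": {
  "moves": [
    [[0,0,-0.03],[0,0,0],0],
    [[0,0,-0.03],[0,0,0],0.55],
    [[0,0,0],[0,0,0],0.8],
    [[0,0,0],[0,0,0],0.9],
    [[0,0,0],[0,0,0],0.9],
    [[-0.1,-0.2,2],[0,0,0],0.9],
    [[-0.25,-0.6,5],[0,0,0],0.9],
    [[-0.5,-1.2,10],[-6.9,3.1,0],1],
    [[-5,-1.2,15],[-6.9,3.1,0],1],
    [[-10,-1.2,15],[-6.9,3.1,0],1],
    [[-10,-1.2,15],[-6.9,3.1,0],1]
  ]
}}

```text
time: 24.25
tcp_pos: [0.423, -0.0198, 0.2735]
eef_rot: [0.84, 0.542, 0.002, -0.001]
force: [0.2, 0.1, -0.2]
opening: 0.0853
grip_force: 0.0
```

```bash
python3 - <<'E'
from h import *
s=bot.observe();print(s['time'],s['tcp_pos'])
a=bot.capture('scene');b=bot.capture('side');w=bot.capture('wrist')
def an(p):
    q=p['img'].copy()
    B=verts(.526,-.0055,np.radians(-24.4),.018,(.151,.045,.054,.054));C=verts(.526,-.005,np.radians(65.6),.072,(.12,.038,.048,.048))
    return q,B,C
out=[]
for p,n in((a,40),(b,40),(w,120)):
    q,B,C=an(p);v=proj(p,(.527,-.006,.08)).astype(int);x0=max(0,v[0]-int(n*1.3));y0=max(0,v[1]-n);k=200/n
    q=cv2.resize(q[y0:v[1]+n,x0:v[0]+int(n*1.3)],None,fx=k,fy=k,interpolation=3)
    for V,c in((B,(255,0,0)),(C,(0,0,255))):
        for X in V: cv2.circle(q,tuple(int((t-o)*k) for t,o in zip(proj(p,X),(x0,y0))),2,c,-1)
    out.append(cv2.resize(q,(400,300)))
out.append(cv2.resize(a['img'],(400,300)))
save(dict(img=np.vstack([np.hstack(out[:2]),np.hstack(out[2:])])),'f')
E
```

```text
24.25 [ 0.42296044 -0.01975653  0.27352755]
```

View pics/f.png

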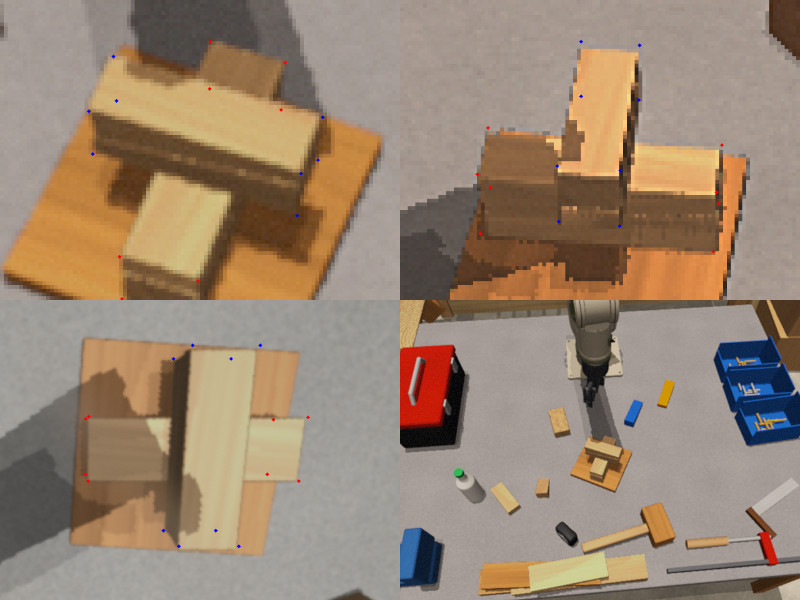

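```bash
python3 - <<'E'
from h import *
p=bot.capture('wrist');u=proj(p,(.526,-.005,.11))
for d in bot.regions_of(p,'wedge_short_a'): print(d['p'],d['centre'],d['mask'].sum())
m=mask(p,'wedge_short_a',u,40)
if m is not None: print(fit([(p,m)],(.12,.038,.047,.047),.073,.526,-.005,np.radians(65.6),False), fit([(p,m)],(.12,.038,.001,.001),.119,.526,-.005,np.radians(65.6),False))
E
```

```text
0.89 [401.0, 134.1] 643
0.71 [430.1, 150.6] 9025
0.64 [166.3, 113.4] 4806
0.55 [43.7, 18.6] 3110
[(np.float64(0.102), array([ 0.5243, -0.0062]), np.float64(65.8))] [(np.float64(0.102), array([ 0.5223, -0.0052]), np.float64(66.2))]
```

```bash
python3 -c "
from h import *
print(bot.finish_job())"
```

```text
the job is handed in; nothing more can be done
None
```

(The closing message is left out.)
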